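# Load a dowel into the cut-off cradle

### The job

Load the short dowel into the wooden cut-off cradle for sawing: lay it in the V-groove from above, then push it gently along the groove, under the leaf spring, until its end really rests against the steel length stop. The stop is set to length and its thumbscrew is only finger tight, so feel for it and do not shove it out of its setting. Then swing the clamp arm over until it snaps shut and holds the dowel down.

Things in the scene. Friction and masses are not known exactly. Their poses are not given: they have to be found in the camera images.
- dowel: The short dowel: plain round beech rod, 16 mm diameter, about 180 mm long (hand sawn, up to 4 mm more or less), flat ends, 25 to 50 g, loose on the bench beyond the cradle, lying roughly along world y. Two longer dowels (280 mm) farther right are not it. Origin on its axis at mid length, 8 mm above the bench as it lies; x axis along the rod. Either end may lead.
- cradle: Cut-off cradle, right of the mortised blocks, fixed to the bench, its stop end to the right: plywood base 247x96x15 mm (x -13 to 234) with a wooden V-block 48 mm wide, 141 long, top at z 42 mm. Origin on the bench under the V-block's rear end, on the groove's centre line; x along the groove to the stop, y left seen along x, z up. A 16 mm rod lying in the groove has its axis at y 0, z 45 mm.
- groove_mouth (a point): Open rear end of the groove, on the rod's axis line (cradle x 0, y 0, z 45 mm); axes as the cradle. The 90 degree groove runs from here to x 141. Behind it there is only a 13 mm rim of the base, and the mortised blocks (90 mm high) to its left; the dowel's rear overhangs free for the fingers, at the stop too (by 4 to 20 mm). Front end at x 97 to 103 mm: it lies stable, short of the spring.
- leaf_tip (a point): Lowest line of the steel leaf spring over the groove (cradle x 119 mm). Its bracket stands at x 138 to 154 mm over the groove (top z 66 mm); the strip slopes down back to this line, then turns up in a lip that starts at x 105. The rod's front end meets the lip and lifts it 2.5 mm, pushed with up to about 14 N; past x 125 it slides with a steady drag of 3 to 9 N, different each time.
- stop_face (a point): Middle of the length stop's flat face, on the rod's axis line; axes as the cradle. The stop is a steel angle 36 mm wide, its top 13 mm above this point, on the base past the front end of the V-block, with a brass thumbscrew. Pushed with more than about 12 N it slips away along the groove. Where it is set differs each time.
- stop (a joint): Setting of the length stop, m: its face stands at cradle x = 155 mm + this value (158 to 173 mm at the start); grows away from the groove.
- clamp_knob (a point): Middle of the black ball knob (18 mm) on the clamp arm, a steel bar 14 mm wide, 52 mm from its pivot, which runs along the groove at cradle x 50, y -32, z 55 mm in a bracket with its top at z 64. Open, the arm stands up beside the groove, top of the knob at z 116 mm; shut, it lies across the groove, the knob past it.
- clamp (a joint): Angle of the clamp arm, rad: 0 open, upright; grows as it swings to +y and down over the groove; about 1.45 shut, its rubber pad on the dowel. A spring works over centre: below 0.62 it throws the arm back open, beyond 0.62 it snaps it shut. It takes about 5 N at the knob to start it; shut, it presses on the dowel with about 8 N.

How it is judged (in metres and radians):
On the way, in this order (a step that is already met when the one before it is completed fails the run):
1. the dowel lies in the V-groove (y of dowel in the frame of cradle between -0.003 and 0.003 m and z of dowel in the frame of cradle between 0.041 and 0.048 m and angle between the x axis of dowel and the x axis of cradle, either way round below 0.035 rad), for 0.1 s.
2. the dowel is pushed along the groove until its end touches the stop (all of step 1 and x of dowel in the frame of stop_face between -0.0901 and -0.0865 m and contact force between dowel and stop above 1 N), for 0.1 s.
3. the clamp is swung shut on the dowel (value of joint clamp above 1.36 rad and contact force between clamp and dowel above 3 N), for 0.2 s.
At the end, for the whole second after the job is handed in: The dowel lies in the V-groove (within 3 mm of its centre line, 2 degrees), its end against the stop (gap under 1.6 mm), the stop still within 1.5 mm of where it was set, and the clamp is shut with its pad pressing on the dowel; everything is let go and still (all of step 1 and all of step 3 and x of dowel in the frame of stop_face between -0.0901 and -0.0865 m and distance of stop_face from where it was at the start of the episode below 0.0015 m and linear speed of dowel below 0.01 m/s and contact force between the fingers and dowel below 0.1 N); the robot touches nothing.
It fails at once if the length stop is shoved more than 1.5 mm out of its setting (distance of stop_face from where it was at the start of the episode above 0.0015 m).
It also fails if it takes over 72 s, if anything falls off the work surface, if the arm or the gripper's body presses on something with over 40 N, if the wrist force passes 120 N, or if a joint passes its speed limit or range.

### The arm

A 6-joint arm with a two-finger parallel gripper is mounted at the origin on the work surface; the furniture and walls round the work are solid. World frame = base frame: x ahead of the robot, y to its left, z up, the work surface at z = 0. Lengths are in mm, angles in rad, forces in N, time in s.
With the tool pointing down it reaches from about 325 to 850 mm from the base axis. Payload 4.4 kg.
Tool frame: the origin (TCP) lies on the front face of the gripper's body, between the roots of the fingers; the fingertips stand 97 mm ahead of it and the grasp point (between the pads) lies 78 mm ahead of it; z points along the fingers, y is the line along which they close (so a half turn about z gives the same grasp; the last joint's range is limited). The gripper opens to 94 mm and grips with 3 to 60 N. Pads are 16 mm wide; open, the fingers measure 119 mm over their backs; the gripper's body (75 mm by 177 mm) begins 78 mm behind the grasp point.
Start: joints at [-1.377, 0.207, 1.542, -0, 1.393, -0.15], TCP at [193.801, -541.358, 302.647] pointing down, gripper open.
Joint ranges: [-2.73, 2.73], [-0.86, 2.22], [0.23, 2.46], [-1.11, 4.25], [0.08, 2.63], [-2.82, 2.82]. Speed limits (rad/s): [2.79, 2.79, 3.14, 3.14, 3.14, 3.14].

### API

Orientations are given as a unit quaternion [x, y, z, w].
In Python, from plant import robot gives the robot as it stands. The module is installed in compiled form; this text tells all that it offers.
- The arm moves only by the tool carry_out, never from a script. Its argument "increments" is a list of rows, each an object of numbers: "hand": the finger opening in cm, from 0 to 9.4; "x", "y", "z": the shift along the tool's x, y, z in cm; "ax", "ay", "az": the turn, a rotation vector about the tool's x, y, z in rad. In form: [{"hand": .., "x": .., "y": .., "z": .., "ax": .., "ay": .., "az": ..}, ...]. A call has 1 to 12 rows; each row is the pose to reach, as a shift and turn from the pose commanded when the call began, along the tool's axes at that moment; what a row does not reach only later rows make up. A row lasts 1/8 s, in which the tool goes at most 62.5 mm and 10.7 degrees, less where a joint would pass 70% of its speed; a pose out of reach is approached as far as the arm can. A call with a gripper value outside its range is refused whole. The fingers move at their own pace and stop on an object; "grip_force" is the grip in N (left out, the last holds). Time passes only in rows, so rows that repeat a pose let the fingers close. It gives the time, the measured TCP pose, the force, the opening and the grip force at its end, in the units of the state.
- robot.state(): the state, without advancing time (a new reading comes with each control period).
- robot.read_camera(name): name is "scene" or "top" or "wrist"; returns a dict with "image" (420x560x3 uint8, red, green, blue), "range_z" (420x560 float32, mm along the optical axis (not along the pixel's ray), 0 where there is no reading), "fovy" (degrees; the focal length in pixels is half the picture's height over the tangent of half this angle, whatever the lens; pixels are square), "cx", "cy" (the principal point, pixels), "extrinsics" (4x4, takes a point from world to camera coordinates). Camera axes: x right, y down, z forward; pixel columns grow to the right and rows downward; lengths in mm; the calibration is good to about 2 mm. A picture is of the moment at which its call begins.
- robot.close_job(): hands the job in; it is judged then, once.
The state is a dict: "clock": time; "q": joint angles; "joint_velocities": joint speeds; "joint_torque": joint torques, N m; "tcp_pos": TCP position; "tcp_rot": TCP orientation; "wrist_force": force on the tool from outside, world axes, zero at the start; "wrist_torque": the same for the moment, N m; "grip_width": finger opening in mm; "grasp_force": force on a finger pad.
Only numpy, scipy, OpenCV 4.12 (cv2) and the standard library are available. Lean on these libraries where they do the work, as an engineer would, in place of code of your own. Each camera call takes 0.05 s, during which the arm holds its last target. There are 200 camera calls.

## Working session

There is one attempt and no reset: what is moved stays moved. The work goes in short steps, Python scripts to look and compute and a tool call to move; the robot and the scene stay as the last step left them, time stands still between calls to the robot, and variables do not carry over. Pictures are saved under pics/ and viewed, at most 10 in all, crops included, and the job is handed in when it is done.

Besides the shell and the picture viewer there is one more tool, called after "Call:" as name(argument=value, ...) on one line, values as JSON. carry_out: Moves the arm, as the interface text tells. Its arguments: {"type":"object","properties":{"increments":{"type":"array","items":{"type":"object","properties":{"hand":{"type":"number"},"x":{"type":"number"},"y":{"type":"number"},"z":{"type":"number"},"ax":{"type":"number"},"ay":{"type":"number"},"az":{"type":"number"}}}},"grip_force":{"type":"number"}},"required":["increments"]}

```bash
mkdir -p pics; cat > h.py <<'E'
import numpy as np, cv2
from plant import robot
from scipy.spatial.transform import Rotation as R
def shot(n):
    d=robot.read_camera(n); h=d["image"].shape[0]; d["f"]=h/2/np.tan(np.radians(d["fovy"])/2); return d
def world(d,u,v,z=None):
    # by range, or ray onto plane z
    E=np.array(d["extrinsics"]); Rm=E[:3,:3]; t=E[:3,3]; c=-Rm.T@t
    ray=Rm.T@np.array([(u-d["cx"])/d["f"],(v-d["cy"])/d["f"],1.])
    if z is None: s=d["range_z"][int(round(v)),int(round(u))]
    else: s=(z-c[2])/ray[2]
    return c+s*ray
def cloud(d):
    E=np.array(d["extrinsics"]); Rm=E[:3,:3]; t=E[:3,3]; c=-Rm.T@t
    v,u=np.mgrid[:d["image"].shape[0],:d["image"].shape[1]]
    r=np.stack([(u-d["cx"])/d["f"],(v-d["cy"])/d["f"],np.ones(u.shape)],-1)*d["range_z"][...,None]
    return r@Rm+c
def save(d,n): cv2.imwrite("pics/"+n,d["image"][...,::-1])
E
python3 - <<'E'
from h import *
print(robot.state())
for n in("scene","top"):
    d=shot(n); save(d,n+"0.png"); print(n,d["fovy"],d["cx"],d["cy"],np.array(d["extrinsics"]).round(3).tolist())
    np.savez(n+"0.npz",**d)
E
```

```text
{'clock': 0.0, 'q': array([-1.37752365e+00,  2.07405257e-01,  1.54293861e+00, -1.37470611e-05,
        1.39347267e+00, -1.50476609e-01]), 'joint_velocities': array([ 2.55346510e-05,  3.64007527e-04, -2.35507928e-04, -1.00560654e-03,
        4.49170343e-04, -4.25242875e-05]), 'joint_torque': array([ 6.32780375e-04, -3.70871222e+01, -2.81419569e+01,  6.99554477e-02,
        3.60264082e-02, -1.62951333e-04]), 'tcp_pos': array([ 193.67199871, -540.78417102,  301.50620798]), 'tcp_rot': array([ 9.85265061e-01,  1.71030765e-01, -3.05544241e-05, -1.11154373e-03]), 'wrist_force': array([0.37899224, 0.728577  , 0.62019048]), 'wrist_torque': array([ 0.01584121, -0.03036393, -0.01661908]), 'grasp_force': 0.0, 'grip_width': 94.1166409578237}
scene 50.94126674051541 277.69980829610256 206.50296775678456 [[0.911, -0.412, 0.001, -588.87], [-0.249, -0.552, -0.796, -21.142], [0.328, 0.725, -0.606, 1024.481], [0.0, 0.0, 0.0, 1.0]]
top 46.98127409989202 277.9477467602105 215.31130486471213 [[0.007, -1.0, 0.015, -379.047], [-1.0, -0.007, -0.028, 471.75], [0.028, -0.015, -1.0, 942.006], [0.0, 0.0, 0.0, 1.0]]
```

```bash
sleep 1; ls pics
```

```text
scene0.png
top0.png
```

View pics/scene0.png

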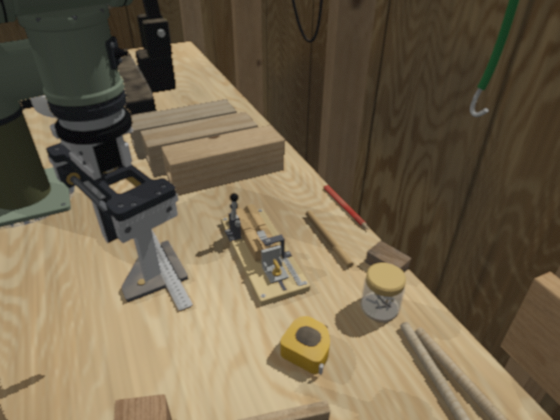

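View pics/top0.png

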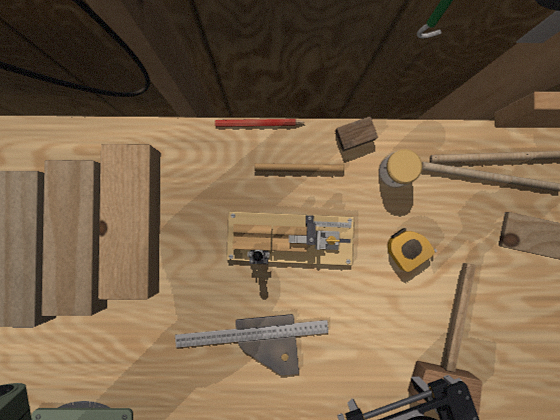

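The top picture shows the dowel at about (255–344, 170) and the cradle at (229–355, 212–268), with the mortised blocks to its left. The stop and spring are at (310–345, 240), and the clamp knob is at (258, 256).

```bash
python3 - <<'E'
from h import *
d=dict(np.load("top0.npz")); P=cloud(d)
def blk(r0,r1,c0,c1): return P[r0:r1,c0:c1].reshape(-1,3)
np.set_printoptions(suppress=True,precision=1)
# dowel
Q=blk(158,182,245,352); z=Q[:,2]; print("bench z",np.median(z))
m=Q[(z>9)&(z<25)]; 
(r)=cv2.minAreaRect(m[:,:2].astype(np.float32)); print("dowel",r,len(m),m[:,2].max(),m.min(0),m.max(0))
# base plate
Q=blk(205,275,222,362); z=Q[:,2]
m=Q[z>8]; print("cradle",cv2.minAreaRect(m[(m[:,2]<22)][:,:2].astype(np.float32)))
v=Q[(z>36)&(z<46)]; print("vblock",v.min(0),v.max(0),len(v))
# wall, mortised block
for r in (100,110,116,120): print("wall",P[r,200],P[r,300],P[r,400])
Q=blk(140,305,95,165);b=Q[Q[:,2]>70];print("block",b.min(0),b.max(0))
Q=blk(240,275,240,275);b=Q[Q[:,2]>95];print("knob",b.mean(0),len(b),b[:,2].max())
print("pickplaces",[P[r,c] for r,c in((135,355),(165,400))])
im=cv2.resize(d["image"][200:280,215:365],None,fx=5,fy=5,interpolation=cv2.INTER_CUBIC); cv2.imwrite("pics/c1.png",im[...,::-1])
for r in range(206,274,2): print(r,P[r,225:362:6,2].round().astype(int).tolist())
E
```

```text
bench z 1.1541225181643426
dowel ((569.0833129882812, -415.5936584472656), (175.65292358398438, 16.13175392150879), 89.71293640136719) 704 20.63761243972033 [ 560.6 -503.4    9.1] [ 577.5 -327.8   20.6]
cradle ((427.76580810546875, -399.03509521484375), (247.3125457763672, 99.86993408203125), 88.02854919433594)
vblock [ 405.5 -487.3   36. ] [ 456.6 -288.2   45.9] 1589
wall [ 728.1 -205.   -90.6] [ 769.9 -432.4 -237.2] [ 771.  -681.5 -231.2]
wall [ 704.9 -206.   -85.7] [ 769.8 -438.5 -338.5] [ 771.  -708.4 -331.5]
wall [ 692.5 -205.7  -88.9] [ 769.9 -442.7 -408.4] [ 770.6 -726.4 -398.4]
wall [ 663.1 -219.4    3. ] [ 665.5 -418.5    1.5] [ 667.4 -618.9    2.1]
block [ 314.  -361.6   70. ] [599.6 -39.9 960.3]
knob [ 401.2 -337.8  123.6] 82 960.290593100021
pickplaces [array([ 631. , -523.9,   29.3]), array([ 566.8, -598.5,   77.9])]
206 [-1, 4, 0, -3, 3, 1, 0, 1, -1, -1, 1, -2, 2, 1, -1, -3, 2, 2, -1, 1, 0, 1, -1]
208 [2, -2, 1, 2, -2, -2, -1, -1, -1, -1, 0, -2, 1, -1, 1, 3, 0, 3, 4, 0, 1, 0, -2]
210 [0, 1, 3, 1, 0, 0, 0, 1, 3, -3, 1, 1, -2, -2, 2, 0, 0, 0, -2, -1, -3, 2, 2]
212 [-1, 15
[... 2180 characters left out ...]
258 [1, 17, 12, 15, 18, 114, 112, 19, 16, 18, 15, 15, 15, 19, 16, 16, 16, 17, 14, 16, 15, 15, 1]
260 [-1, 19, 15, 15, 17, 114, 20, 18, 15, 13, 16, 15, 15, 16, 16, 15, 960, 14, 14, 13, 15, 13, -2]
262 [2, 2, -1, 0, 21, 17, 17, 1, 14, 10, 14, 14, 15, 15, 15, 14, 15, 14, 13, 12, 19, 14, 960]
264 [1, -1, 2, 2, 1, -2, 2, 1, 3, 2, -1, -2, 0, 1, 6, 2, 14, 15, 14, 11, 15, 15, 1]
266 [1, 2, 960, -1, 1, -1, -2, 2, -1, -2, -2, -2, -1, 0, 2, 1, -4, -2, 0, 3, 3, -2, 3]
268 [1, 3, 1, 1, -2, 3, 2, 3, -1, 1, 0, 1, 0, 2, 0, 4, 1, 1, 1, 0, 3, 2, 2]
270 [-2, 1, 0, -2, -2, -3, 3, 1, 0, 3, 2, 1, 0, -2, 0, 1, 1, 1, 1, 1, 1, -2, 0]
272 [-1, 0, 2, -3, 0, 0, 0, 1, 0, 4, 2, -2, -3, 1, 1, -3, -2, -2, 1, -1, 1, -1, -3]
```

View pics/c1.png

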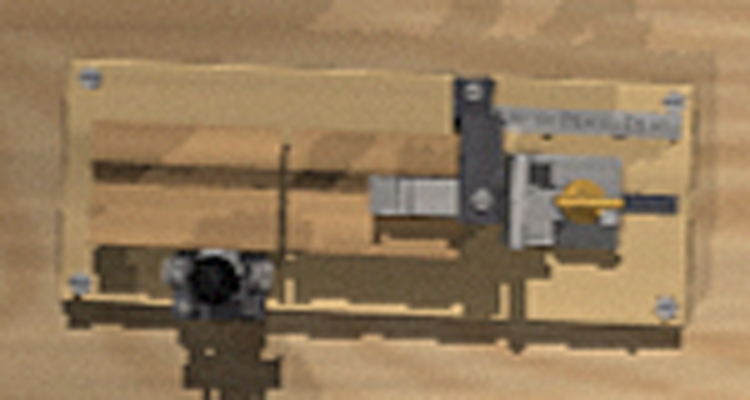

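The crop shows the groove running slightly downhill to the right, with the clamp knob at (212, 278), the spring at x 370–460 and the stop's face at about x 512. I'll fit the edges to get the poses.

```bash
python3 - <<'E'
from h import *
np.set_printoptions(suppress=True,precision=2)
d=dict(np.load("top0.npz")); P=cloud(d)
def line(pts): # x = a + b*(y+400)
    pts=np.array(pts); y=pts[:,1]+400
    for _ in range(4):
        b,a=np.polyfit(y,pts[:,0],1); k=abs(pts[:,0]-a-b*y)<2.5; pts,y=pts[k],y[k]
    return round(a,2),round(b,4),len(y)
Z=P[...,2]
up=[];lo=[]
for c in range(235,350):
    r=[i for i in range(206,274) if 8<Z[i,c]<22]
    up.append(world(d,c,r[0]-.5,15)); lo.append(world(d,c,r[-1]+.5,15))
print("base far/near edges x@y-400,slope",line(up),line(lo))
up=[];lo=[]
for c in range(236,300):
    r=[i for i in range(215,256) if 36<Z[i,c]<48]
    up.append(world(d,c,r[0]-.5,42)); 
    if c<246 or c>272: lo.append(world(d,c,r[-1]+.5,42))
print("V far/near",line(up),line(lo))
l=[];rr=[]
for r in range(218,258):
    c=[i for i in range(222,362) if 8<Z[r,i]<500]
    l.append(world(d,c[0]-.5,r,15)); rr.append(world(d,c[-1]+.5,r,15))
print("rear/front y",np.median(l,0),np.median(rr,0))
v=[world(d,[i for i in range(222,300) if 33<Z[r,i]<48][0]-.5,r,42) for r in range(228,248)]
print("V rear",np.median(v,0))
# dowel
up=[];lo=[]
for c in range(258,341):
    r=[i for i in range(158,182) if 8<Z[i,c]<25]
    if len(r)>3: up.append(world(d,c,r[0]-.5,10)); lo.append(world(d,c,r[-1]+.5,10))
print("dowel far/near",line(up),line(lo))
e=[]
for r in range(167,174):
    c=[i for i in range(245,352) if 8<Z[r,i]<25]; e.append((world(d,c[0]-.5,r,9)[1],world(d,c[-1]+.5,r,9)[1]))
print("ends y",np.median(e,0))
m=(Z>30)&(Z<55); s=[world(d,[i for i in range(314,345) if 35<Z[r,i]<62],r,58) for r in []]
for r in range(232,248): print(r,Z[r,312:342].round().astype(int).tolist())
b=[p for p in P[246:266,240:275].reshape(-1,3) if 100<p[2]<125]; print("knob",np.mean(b,0),len(b))
print("block right", [world(d,[i for i in range(150,175) if 75<Z[r,i]<200][-1]+.5,r,90)[1] for r in (180,230,280)])
E
```

```text
base far/near edges x@y-400,slope (np.float64(477.56), np.float64(0.0356), 115) (np.float64(381.78), np.float64(0.0364), 97)Traceback (most recent call last):
  File "<stdin>", line 18, in <module>
IndexError: list index out of range
```

```bash
python3 - <<'E'
from h import *
np.set_printoptions(suppress=True,precision=2)
d=dict(np.load("top0.npz")); P=cloud(d); Z=P[...,2]
def line(pts):
    pts=np.array(pts); y=pts[:,1]+400
    for _ in range(4):
        b,a=np.polyfit(y,pts[:,0],1); k=abs(pts[:,0]-a-b*y)<2.5; pts,y=pts[k],y[k]
    return round(a,2),round(b,4),len(y)
def ext(mask,i0): 
    k=np.flatnonzero(mask); return (k[0]+i0-.5,k[-1]+i0+.5) if len(k) else None
A=lambda lo,hi:(Z>lo)&(Z<hi)
up=[];lo=[]
for c in range(238,300):
    e=ext(A(36,48)[215:256,c],215)
    if e:
        up.append(world(d,c,e[0],42))
        if c>274: lo.append(world(d,c,e[1],42))
print("V far/near",line(up),line(lo))
l=[];rr=[];v=[]
for r in range(218,258):
    e=ext(A(8,100)[r,222:362],222); l.append(world(d,e[0],r,15)); rr.append(world(d,e[1],r,15))
    if 226<r<248: v.append(world(d,ext(A(31,48)[r,222:300],222)[0],r,42))
print("rear/front",np.median(l,0),np.median(rr,0),"Vrear",np.median(v,0))
up=[];lo=[];e2=[]
for c in range(258,341):
    e=ext(A(7,25)[158:182,c],158)
    if e: up.append(world(d,c,e[0],10)); lo.append(world(d,c,e[1],10))
print("dowel far/near",line(up),line(lo))
for r in range(167,174):
    e=ext(A(7,25)[r,245:352],245); e2.append((world(d,e[0],r,9)[1],world(d,e[1],r,9)[1]))
print("ends y",np.median(e2,0))
for r in range(230,250,3): print(r,Z[r,312:342].round().astype(int).tolist())
b=np.array([p for p in P[246:266,240:275].reshape(-1,3) if 100<p[2]<125]); print("knob",b.mean(0),len(b))
for r in (180,230,280):
    print("block",world(d,ext(A(75,200)[r,130:175],130)[1],r,90))
E
```

```text
V far/near (np.float64(453.5), np.float64(0.0375), 60) (np.float64(405.5), np.float64(0.0536), 25)
rear/front [ 430.24 -275.52   15.  ] [ 431.9  -521.98   15.  ] Vrear [ 431.77 -289.11   42.  ]
dowel far/near (np.float64(577.18), np.float64(-0.0001), 83) (np.float64(561.26), np.float64(-0.0005), 83)Traceback (most recent call last):
  File "<stdin>", line 30, in <module>
TypeError: 'NoneType' object is not subscriptable
```

```bash
cat >> h.py <<'E'
C0=np.array([433.6,-288.7]); CX=np.array([-.036,-.9994]); CY=np.array([.9994,-.036])
def cr(x,y=0): return C0+CX*x+CY*y   # cradle xy -> world xy
def to(p,yaw=None):
    """print the shift (cm) and turn to bring the measured TCP to p with tool x at yaw, pointing down"""
    s=robot.state(); Rc=R.from_quat(s["tcp_rot"]); d=Rc.inv().apply(np.array(p)-s["tcp_pos"])/10
    o=""
    if yaw is not None:
        t=R.from_matrix(np.array([[np.cos(yaw),np.sin(yaw),0],[np.sin(yaw),-np.cos(yaw),0],[0,0,-1]]).astype(float))
        o=(Rc.inv()*t).as_rotvec().round(3)
    print("shift",d.round(2),"turn",o,"F",s["wrist_force"].round(2),"pos",s["tcp_pos"].round(1),"t",s["clock"])
E
python3 -c "
from h import *
to((569,-376,200),np.pi/2)"
```

```text
shift [40.89 -2.85 10.18] turn [-0.002 -0.002 -1.227] F [-0.14 -0.57  0.56] pos [ 193.7 -540.8  301.7] t 0.1
```

Call:
carry_out(increments=[{"x":6,"y":-0.4,"z":0,"az":-0.17},{"x":12,"y":-0.8,"z":0,"az":-0.35},{"x":18,"y":-1.3,"z":0,"az":-0.52},{"x":24,"y":-1.7,"z":1,"az":-0.7},{"x":30,"y":-2.1,"z":3,"az":-0.87},{"x":36,"y":-2.5,"z":6,"az":-1.05},{"x":40.9,"y":-2.85,"z":10.2,"ax":-0.002,"ay":-0.002,"az":-1.227},{"hand":5,"x":40.9,"y":-2.85,"z":10.2,"ax":-0.002,"ay":-0.002,"az":-1.227},{"hand":5,"x":40.9,"y":-2.85,"z":10.2,"ax":-0.002,"ay":-0.002,"az":-1.227}])

```text
schema error: expected keys hand, x, y, z, ax, ay, az
```

```bash
python3 - <<'E'
from h import *
np.set_printoptions(suppress=True,precision=2)
to((569,-376,101),np.pi/2)
d=shot("wrist"); save(d,"w1.png"); P=cloud(d); Z=P[...,2]
m=(Z>9)&(Z<25)&(P[...,0]>545)&(P[...,0]<595)&(P[...,1]>-520)&(P[...,1]<-310)
q=P[m]; print(len(q),q.min(0),q.max(0),cv2.minAreaRect(q[:,:2].astype(np.float32)))
E
```

```text
shift [40.88 -2.83 20.08] turn [-0.   -0.   -1.23] F [-0.14 -0.57  0.56] pos [ 193.7 -540.8  301.7] t 0.1Traceback (most recent call last):
  File "<stdin>", line 6, in <module>
    return umr_minimum(a, axis, None, out, keepdims, initial, where)
ValueError: zero-size array to reduction operation minimum which has no identity
```

View pics/w1.png

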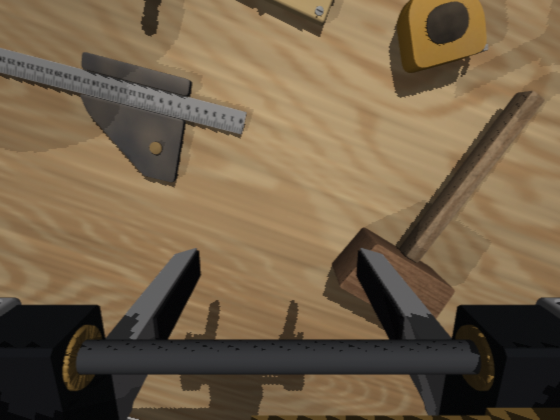

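The move was refused because every row needs all seven keys. The wrist picture therefore shows the start pose: fingers at the bottom, steel rule at upper left, mallet on the right.

Call:
carry_out(increments=[{"hand":9.4,"x":6,"y":-0.4,"z":0,"ax":0,"ay":0,"az":-0.17},{"hand":9.4,"x":12,"y":-0.8,"z":0,"ax":0,"ay":0,"az":-0.35},{"hand":9.4,"x":18,"y":-1.3,"z":0,"ax":0,"ay":0,"az":-0.52},{"hand":9.4,"x":24,"y":-1.7,"z":1,"ax":0,"ay":0,"az":-0.7},{"hand":7,"x":30,"y":-2.1,"z":3,"ax":0,"ay":0,"az":-0.87},{"hand":6,"x":36,"y":-2.5,"z":6,"ax":0,"ay":0,"az":-1.05},{"hand":5,"x":40.9,"y":-2.85,"z":10.2,"ax":-0.002,"ay":-0.002,"az":-1.227},{"hand":5,"x":40.9,"y":-2.85,"z":10.2,"ax":-0.002,"ay":-0.002,"az":-1.227},{"hand":5,"x":40.9,"y":-2.85,"z":10.2,"ax":-0.002,"ay":-0.002,"az":-1.227},{"hand":5,"x":40.9,"y":-2.85,"z":10.2,"ax":-0.002,"ay":-0.002,"az":-1.227}])

```text
clock: 1.4
tcp_pos: [568.8, -378.2, 202.5]
tcp_rot: [0.708, 0.706, -0.001, 0.002]
wrist_force: [0.1, 0.7, 0.1]
grip_width: 50.0
grasp_force: 0.0
```

```bash
sleep 2; python3 - <<'E'
from h import *
np.set_printoptions(suppress=True,precision=2)
to((569,-376,101),np.pi/2)
d=shot("wrist"); save(d,"w2.png"); P=cloud(d); Z=P[...,2]
m=(Z>9)&(Z<25)&(P[...,0]>545)&(P[...,0]<595)&(P[...,1]>-520)&(P[...,1]<-310)
q=P[m]; print(len(q))
if len(q): print(q.min(0),q.max(0),cv2.minAreaRect(q[:,:2].astype(np.float32)))
E
```

```text
shift [ 0.27  0.   10.15] turn [ 0.    0.01 -0.  ] F [0.08 0.68 0.14] pos [ 568.8 -378.2  202.5] t 1.4
3037
[ 562.4  -503.44    9.  ] [ 578.44 -330.51   18.78] ((570.2611694335938, -416.9622497558594), (172.8996124267578, 15.883654594421387), 89.74484252929688)
```

View pics/w2.png

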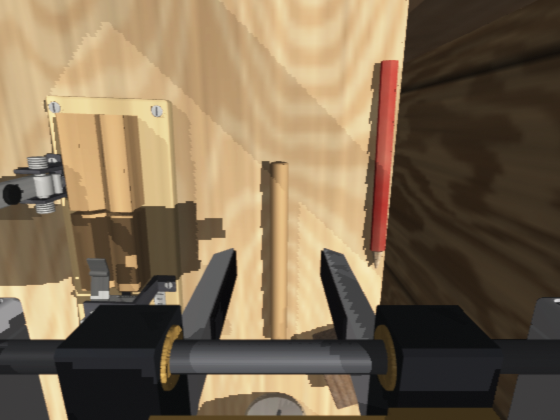

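The dowel lies centred between the fingers, with its rear end at (280, 163). The cradle is at left. Now I'll go down and grip.

Call:
carry_out(increments=[{"hand":5,"x":0.2,"y":0.05,"z":5,"ax":0,"ay":0.005,"az":0},{"hand":5,"x":0.2,"y":0.05,"z":9,"ax":0,"ay":0.005,"az":0},{"hand":5,"x":0.2,"y":0.05,"z":10.2,"ax":0,"ay":0.005,"az":0},{"hand":1,"x":0.2,"y":0.05,"z":10.2,"ax":0,"ay":0.005,"az":0},{"hand":1,"x":0.2,"y":0.05,"z":10.2,"ax":0,"ay":0.005,"az":0},{"hand":1,"x":0.2,"y":0.05,"z":10.2,"ax":0,"ay":0.005,"az":0},{"hand":1,"x":0.2,"y":0.05,"z":10.2,"ax":0,"ay":0.005,"az":0},{"hand":1,"x":0.2,"y":0.05,"z":10.2,"ax":0,"ay":0.005,"az":0}], grip_force=20)

```text
clock: 2.45
tcp_pos: [570.2, -375.3, 99.6]
tcp_rot: [0.707, 0.707, 0.001, 0.0]
wrist_force: [-0.5, 0.9, 2.8]
grip_width: 15.2
grasp_force: 20.0
```

Call:
carry_out(increments=[{"hand":1,"x":0,"y":0,"z":-3,"ax":0,"ay":0,"az":0},{"hand":1,"x":0,"y":0,"z":-8,"ax":0,"ay":0,"az":0},{"hand":1,"x":3,"y":0,"z":-11,"ax":0,"ay":0,"az":0},{"hand":1,"x":7,"y":-3,"z":-11,"ax":0,"ay":0,"az":0.01},{"hand":1,"x":10,"y":-7,"z":-11,"ax":0,"ay":0,"az":0.02},{"hand":1,"x":11.5,"y":-11,"z":-11,"ax":0,"ay":0,"az":0.036},{"hand":1,"x":11.55,"y":-13,"z":-10,"ax":0,"ay":0,"az":0.036},{"hand":1,"x":11.55,"y":-13.5,"z":-9,"ax":0,"ay":0,"az":0.036},{"hand":1,"x":11.55,"y":-13.5,"z":-9,"ax":0,"ay":0,"az":0.036},{"hand":1,"x":11.55,"y":-13.5,"z":-9,"ax":0,"ay":0,"az":0.036}])

```text
clock: 3.7
tcp_pos: [435.7, -260.1, 189.0]
tcp_rot: [0.72, 0.694, 0.001, -0.0]
wrist_force: [0.0, -0.5, -0.1]
grip_width: 15.3
grasp_force: 20.0
```

```bash
sleep 2; python3 - <<'E'
from h import *
np.set_printoptions(suppress=True,precision=2)
to((*cr(-29),200),np.pi/2-.036)
d=shot("top"); save(d,"t2.png"); P=cloud(d); Z=P[...,2]
m=(Z>80)&(Z<108)&(P[...,0]>410)&(P[...,0]<460)&(P[...,1]>-400)&(P[...,1]<-282)
q=P[m]; print(len(q)); print(q.min(0),q.max(0),cv2.minAreaRect(q[:,:2].astype(np.float32)))
q=q[q[:,0]>422]
# axis height along length
for y in range(-390,-280,20):
    k=abs(q[:,1]-y)<10; print(y,k.sum(),q[k][:,2].max() if k.any() else 0,np.percentile(q[k][:,2],90),(q[k][:,0].max()+q[k][:,0].min())/2)
E
```

```text
shift [ 0.04 -0.1  -1.1 ] turn [ 0. -0.  0.] F [ 0.01 -0.47 -0.11] pos [ 435.7 -260.1  189. ] t 3.7
502
[ 422.68 -388.91   95.93] [ 441.74 -282.34  107.86] ((432.53961181640625, -335.46875), (106.90170288085938, 15.943392753601074), 87.72978973388672)
-390 42 107.09623685218071 105.06357477664241 430.6811495140265
-370 105 107.27703683302525 106.0118469648708 431.51101283034575
-350 97 107.44193424830974 106.20651989822116 432.2111366503783
-330 97 107.85638708714646 106.37723975203332 433.03861817836616
-310 107 107.72793587150511 106.22008461071474 433.72409561485097
-290 54 107.50522069541069 106.18379995819338 435.5275379005219
```

Call:
carry_out(increments=[{"hand":1,"x":0,"y":-0.09,"z":2,"ax":0,"ay":0,"az":0},{"hand":1,"x":0,"y":-0.09,"z":4,"ax":0,"ay":0,"az":0},{"hand":1,"x":0,"y":-0.09,"z":4.7,"ax":0,"ay":0,"az":0},{"hand":1,"x":0,"y":-0.09,"z":4.9,"ax":0,"ay":0,"az":0},{"hand":1,"x":0,"y":-0.09,"z":5.0,"ax":0,"ay":0,"az":0},{"hand":1,"x":0,"y":-0.09,"z":5.1,"ax":0,"ay":0,"az":0},{"hand":1,"x":0,"y":-0.09,"z":5.1,"ax":0,"ay":0,"az":0}])

```text
clock: 4.62
tcp_pos: [434.1, -259.6, 138.3]
tcp_rot: [0.72, 0.694, 0.001, -0.0]
wrist_force: [0.7, -0.4, -0.7]
grip_width: 15.5
grasp_force: 20.0
```

```bash
sleep 1; python3 -c "
from h import *
to((*cr(-29),137),np.pi/2-.036)"
```

```text
shift [-0.01  0.06  0.13] turn [ 0.001 -0.002  0.   ] F [ 0.72 -0.44 -0.69] pos [ 434.1 -259.6  138.3] t 4.625
```

Call:
carry_out(increments=[{"hand":1,"x":0,"y":0.02,"z":0.08,"ax":0,"ay":0,"az":0},{"hand":1,"x":0,"y":0.02,"z":0.15,"ax":0,"ay":0,"az":0},{"hand":1,"x":0,"y":0.02,"z":0.2,"ax":0,"ay":0,"az":0},{"hand":1,"x":0,"y":0.02,"z":0.2,"ax":0,"ay":0,"az":0}])

```text
clock: 5.12
tcp_pos: [434.4, -259.7, 136.2]
tcp_rot: [0.72, 0.694, 0.001, -0.0]
wrist_force: [1.5, 0.2, 1.7]
grip_width: 15.4
grasp_force: 20.0
```

Call:
carry_out(increments=[{"hand":1.8,"x":0,"y":0,"z":0,"ax":0,"ay":0,"az":0},{"hand":2.4,"x":0,"y":0,"z":0,"ax":0,"ay":0,"az":0},{"hand":3,"x":0,"y":0,"z":0,"ax":0,"ay":0,"az":0},{"hand":3,"x":0,"y":0,"z":0,"ax":0,"ay":0,"az":0},{"hand":3,"x":0,"y":0,"z":-3,"ax":0,"ay":0,"az":0},{"hand":1,"x":0.5,"y":0,"z":-7,"ax":0,"ay":0,"az":0},{"hand":0,"x":6,"y":0,"z":-8,"ax":0,"ay":0,"az":0},{"hand":0,"x":8,"y":0,"z":-8,"ax":0,"ay":0,"az":0},{"hand":0,"x":8,"y":0,"z":-8,"ax":0,"ay":0,"az":0},{"hand":0,"x":8,"y":0,"z":-8,"ax":0,"ay":0,"az":0}])

```text
clock: 6.38
tcp_pos: [436.8, -180.4, 215.4]
tcp_rot: [0.72, 0.694, 0.001, -0.001]
wrist_force: [1.1, -0.5, 0.3]
grip_width: 0.5
grasp_force: 0.0
```

```bash
sleep 2; python3 - <<'E'
from h import *
np.set_printoptions(suppress=True,precision=2)
to((*cr(-90),132),np.pi/2-.036); print(robot.state()["grip_width"])
d=shot("top"); save(d,"t3.png"); P=cloud(d); Z=P[...,2]
im=cv2.resize(d["image"][195:285,160:360],None,fx=4,fy=4,interpolation=cv2.INTER_CUBIC); cv2.imwrite("pics/c3.png",im[...,::-1])
for r in range(230,246,2): print(r,Z[r,195:290:4].round().astype(int).tolist())
E
```

```text
shift [-1.86  0.08  8.34] turn [-0. -0. -0.] F [ 1.05 -0.49  0.27] pos [ 436.8 -180.4  215.4] t 6.375
0.4558102184026022
230 [1, 2, 3, 1, 0, -2, 0, 2, 12, 15, 41, 39, 41, 43, 44, 44, 43, 44, 40, 17, 42, 41, 44, 40]
232 [51, 47, 51, 50, 52, 49, 47, 48, 46, 49, 41, 43, 40, 41, 40, 42, 45, 41, 42, 15, 43, 42, 43, 41]
234 [53, 55, 50, 52, 51, 53, 53, 54, 50, 51, 52, 49, 53, 50, 51, 51, 52, 49, 49, 49, 49, 47, 42, 43]
236 [52, 53, 56, 53, 52, 55, 52, 54, 55, 53, 55, 53, 53, 51, 52, 53, 55, 51, 52, 56, 50, 50, 52, 35]
238 [46, 51, 52, 53, 50, 56, 52, 53, 53, 51, 52, 54, 54, 50, 50, 54, 55, 54, 51, 52, 54, 54, 55, 36]
240 [3, -1, 1, 0, 0, 1, -3, -3, 48, 49, 47, 52, 51, 52, 50, 54, 53, 52, 49, 54, 52, 52, 52, 39]
242 [-1, 1, 4, 3, -1, -2, 0, 0, 15, 14, 41, 41, 43, 43, 42, 41, 41, 43, 45, 15, 47, 50, 52, 42]
244 [1, 0, 2, 3, 0, 1, -2, 2, 14, 16, 40, 42, 45, 43, 42, 45, 40, 41, 41, 15, 43, 40, 42, 42]
```

View pics/c3.png

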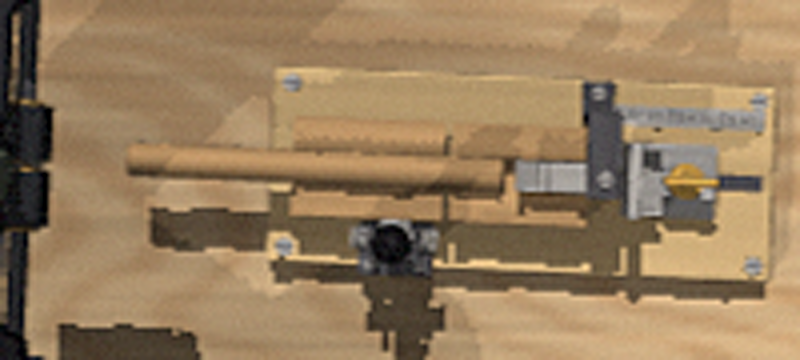

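The dowel lies in the groove, from (127, 158) to (503, 178) in the crop, just short of the spring. Next I'll put the closed fingers behind its rear end.

```bash
python3 - <<'E'
from h import *
np.set_printoptions(suppress=True,precision=2)
d=shot("top"); P=cloud(d); Z=P[...,2]
inv=lambda w:(np.dot(w[:2]-C0,CX),np.dot(w[:2]-C0,CY))
def ext(m,i0): k=np.flatnonzero(m); return k[0]+i0-.5,k[-1]+i0+.5
for r in (235,236,237,238):
    a,b=ext((Z[r,180:288]>44)&(Z[r,180:288]<60),180); print("rod",inv(world(d,a,r,50)),inv(world(d,b,r,49)))
for r in range(230,251,3):
    g=d["image"][r,308:326].astype(int).sum(1)//3; print(r,g.tolist(),Z[r,308:326].round().astype(int).tolist())
print([inv(world(d,c,240,58))[0].round(1) for c in (316,317,318)])
print("block",[world(d,ext((Z[r,140:180]>75)&(Z[r,140:180]<120),140)[1],r,90) for r in (180,200)])
to((*cr(-90.5),135),np.pi/2-.036)
E
```

```text
rod (np.float64(-77.62025630656026), np.float64(-1.259962006444242)) (np.float64(100.69708000371875), np.float64(6.364098595743092))
rod (np.float64(-77.53021881755468), np.float64(-3.1340889706806565)) (np.float64(100.77723594853492), np.float64(4.481965711517409))
rod (np.float64(-77.44019163422189), np.float64(-5.008001422724479)) (np.float64(100.85738269178353), np.float64(2.6000488882832435))
rod (np.float64(-77.35017475479255), np.float64(-6.881699399403178)) (np.float64(99.05362037780299), np.float64(0.6378384754768929))
230 [86, 73, 88, 78, 77, 71, 78, 79, 110, 135, 126, 123, 117, 119, 115, 136, 146, 148] [67, 66, 65, 67, 64, 66, 64, 14, 15, 16, 16, 13, 13, 14, 17, 14, 13, 13]
233 [79, 80, 75, 79, 75, 75, 79, 75, 51, 112, 158, 177, 126, 52, 58, 58, 45, 118] [66, 67, 66, 63, 65, 67, 67, 25, 42, 59, 58, 61, 21, 20, 18, 19, 25, 21]
236 [83, 76, 78, 72, 73, 80, 79, 78, 55, 133, 171, 173, 120, 72, 74, 60, 57, 111] [66, 64, 67, 63, 66, 66, 65, 28, 48, 57, 57, 57, 23, 22, 24, 21, 23, 23]
239 [74, 118, 146, 151, 134, 102, 63, 60, 59, 149, 179, 166, 146, 148, 151, 151, 153, 125] [68, 67, 65, 70, 66, 67, 64, 29, 50, 58, 56, 60, 24, 24, 24, 25, 23, 20]
242 [73, 83, 60, 55, 74, 71, 66, 61, 60, 147, 173, 165, 151, 144, 144, 148, 148, 155] [67, 67, 66, 65, 64, 66, 65, 32, 52, 61, 58, 56, 23, 23, 22, 19, 22, 20]
245 [61, 61, 65, 63, 78, 93, 87, 74, 65, 149, 177, 136, 129, 152, 151, 153, 158, 117] [15, 15, 14, 15, 15, 15, 13, 39, 55, 57, 59, 57, 24, 25, 22, 20, 20, 20]
248 [77, 89, 86, 85, 87, 88, 82, 67, 76, 146, 178, 136, 139, 163, 167, 164, 176, 132] [16, 15, 17, 12, 16, 15, 960, 39, 57, 58, 60, 57, 34, 35, 37, 34, 34, 20]
[np.float64(157.8), np.float64(159.6), np.float64(161.5)]Traceback (most recent call last):
  File "<stdin>", line 11, in <module>
  File "<stdin>", line 5, in ext
IndexError: index 0 is out of bounds for axis 0 with size 0
```

Call:
carry_out(increments=[{"hand":0,"x":-1.75,"y":0,"z":0,"ax":0,"ay":0,"az":0},{"hand":0,"x":-1.75,"y":0.02,"z":3,"ax":0,"ay":0,"az":0},{"hand":0,"x":-1.75,"y":0.02,"z":6,"ax":0,"ay":0,"az":0},{"hand":0,"x":-1.75,"y":0.02,"z":7.5,"ax":0,"ay":0,"az":0},{"hand":0,"x":-1.75,"y":0.02,"z":8.0,"ax":0,"ay":0,"az":0},{"hand":0,"x":-1.75,"y":0.02,"z":8.0,"ax":0,"ay":0,"az":0}])

```text
clock: 7.22
tcp_pos: [436.8, -197.6, 136.3]
tcp_rot: [0.72, 0.694, 0.001, -0.0]
wrist_force: [-0.6, -0.4, -0.7]
grip_width: 0.4
grasp_force: 0.0
```

```bash
sleep 1; python3 -c "
from h import *
to((*cr(-85.5),135),np.pi/2-.036)"
```

```text
shift [-0.57  0.    0.13] turn [ 0.001 -0.002 -0.   ] F [-0.65 -0.41 -0.67] pos [ 436.8 -197.6  136.3] t 7.225
```

Call:
carry_out(increments=[{"hand":0,"x":-0.4,"y":0,"z":0.05,"ax":0,"ay":0,"az":0},{"hand":0,"x":-0.6,"y":0,"z":0.1,"ax":0,"ay":0,"az":0},{"hand":0,"x":-0.8,"y":0,"z":0.1,"ax":0,"ay":0,"az":0},{"hand":0,"x":-0.9,"y":0,"z":0.1,"ax":0,"ay":0,"az":0}])

```text
clock: 7.72
tcp_pos: [436.3, -206.1, 135.2]
tcp_rot: [0.72, 0.694, 0.001, -0.001]
wrist_force: [-0.3, -0.4, -0.0]
grip_width: 0.6
grasp_force: 0.2
```

```bash
sleep 1; python3 - <<'E'
from h import *
d=shot("top"); P=cloud(d); Z=P[...,2]
inv=lambda w:(np.dot(w[:2]-C0,CX),np.dot(w[:2]-C0,CY))
for r in (236,237,238):
    k=np.flatnonzero((Z[r,180:300]>44)&(Z[r,180:300]<52.5))+180; print(inv(world(d,k[-1]+.5,r,49)))
s=robot.state(); print(inv(s["tcp_pos"]),s["wrist_force"])
save(d,"t4.png")
E
```

```text
(np.float64(127.16702538416769), np.float64(5.61138155319869))
(np.float64(127.24569144239264), np.float64(3.728585338599717))
(np.float64(114.12807992488014), np.float64(1.2820547299141936))
(np.float64(-82.56108540441731), np.float64(-0.3272121524983751)) [-0.19298031  0.6386376   0.23317512]
```

Call:
carry_out(increments=[{"hand":0,"x":-0.2,"y":0,"z":0,"ax":0,"ay":0,"az":0},{"hand":0,"x":-0.4,"y":0,"z":0,"ax":0,"ay":0,"az":0},{"hand":0,"x":-0.6,"y":0,"z":0,"ax":0,"ay":0,"az":0},{"hand":0,"x":-0.7,"y":0,"z":0,"ax":0,"ay":0,"az":0}])

```text
clock: 8.28
tcp_pos: [436.0, -213.2, 135.0]
tcp_rot: [0.72, 0.694, 0.001, -0.001]
wrist_force: [0.1, 0.4, -0.3]
grip_width: 0.3
grasp_force: 0.2
```

Call:
carry_out(increments=[{"hand":0,"x":-0.2,"y":0,"z":0,"ax":0,"ay":0,"az":0},{"hand":0,"x":-0.4,"y":0,"z":0,"ax":0,"ay":0,"az":0},{"hand":0,"x":-0.6,"y":0,"z":0,"ax":0,"ay":0,"az":0}])

```text
clock: 8.65
tcp_pos: [435.6, -217.4, 134.8]
tcp_rot: [0.72, 0.694, 0.002, -0.002]
wrist_force: [1.2, 9.5, 3.4]
grip_width: 0.6
grasp_force: 4.6
```

Call:
carry_out(increments=[{"hand":0,"x":-0.2,"y":0,"z":0,"ax":0,"ay":0,"az":0},{"hand":0,"x":-0.4,"y":0,"z":0,"ax":0,"ay":0,"az":0},{"hand":0,"x":-0.6,"y":0,"z":0,"ax":0,"ay":0,"az":0}])

```text
clock: 9.02
tcp_pos: [435.0, -220.5, 134.2]
tcp_rot: [0.72, 0.694, 0.004, -0.005]
wrist_force: [2.1, 15.7, 4.9]
grip_width: 0.5
grasp_force: 8.0
```

Call:
carry_out(increments=[{"hand":0,"x":-0.2,"y":0,"z":0,"ax":0,"ay":0,"az":0},{"hand":0,"x":-0.4,"y":0,"z":0,"ax":0,"ay":0,"az":0},{"hand":0,"x":-0.6,"y":0,"z":0,"ax":0,"ay":0,"az":0}])

```text
clock: 9.4
tcp_pos: [434.5, -224.7, 133.7]
tcp_rot: [0.72, 0.694, 0.005, -0.007]
wrist_force: [3.3, 20.9, 7.2]
grip_width: 0.3
grasp_force: 10.8
```

```bash
python3 - <<'E'
from h import *
d=shot("scene"); d2=shot("top")
a=cv2.resize(d["image"][180:310,190:330],None,fx=4,fy=4,interpolation=cv2.INTER_CUBIC)[:400]
b=cv2.resize(d2["image"][205:275,200:350],None,fx=2.8,fy=2.8,interpolation=cv2.INTER_CUBIC)
c=np.zeros((600,560,3),np.uint8); c[:400]=a[:400,:560]; c[400:400+b.shape[0],:b.shape[1]]=b
cv2.imwrite("pics/c5.png",c[...,::-1]); print(robot.state()["wrist_force"],robot.state()["tcp_pos"])
E
```

```text
[ 2.45701095 19.57729165  6.53428307] [ 434.45611735 -224.72964179  133.69245054]
```

View pics/c5.png

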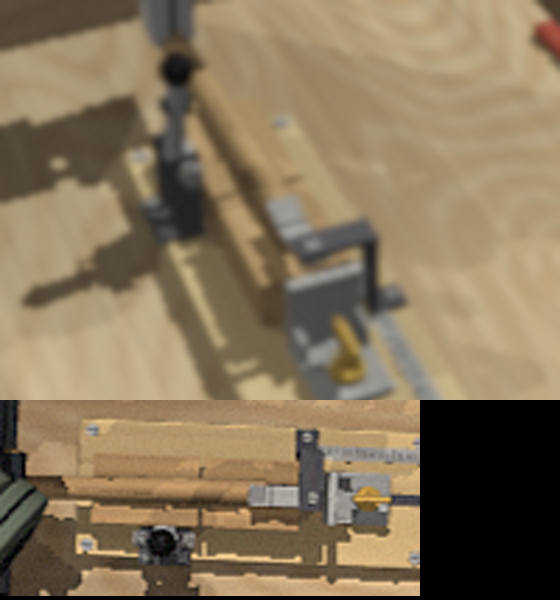

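The dowel's front end is under the leaf spring at about (250, 493) in the lower panel. It is seated straight, and the fingers are sagging a little. I'll continue while raising them slightly.

Call:
carry_out(increments=[{"hand":0,"x":0,"y":0,"z":-0.15,"ax":0,"ay":0,"az":0},{"hand":0,"x":-0.1,"y":0,"z":-0.15,"ax":0,"ay":0,"az":0},{"hand":0,"x":-0.2,"y":0,"z":-0.15,"ax":0,"ay":0,"az":0}])

```text
clock: 9.88
tcp_pos: [434.1, -225.4, 134.3]
tcp_rot: [0.72, 0.693, 0.006, -0.009]
wrist_force: [4.0, 22.8, 3.9]
grip_width: 0.2
grasp_force: 11.6
```

Call:
carry_out(increments=[{"hand":0,"x":-0.1,"y":0,"z":0,"ax":0,"ay":0,"az":0},{"hand":0,"x":-0.2,"y":0,"z":0,"ax":0,"ay":0,"az":0},{"hand":0,"x":-0.2,"y":0,"z":0,"ax":0,"ay":0,"az":0}])

```text
clock: 10.25
tcp_pos: [434.1, -225.9, 134.2]
tcp_rot: [0.721, 0.693, 0.007, -0.01]
wrist_force: [4.9, 26.2, 5.2]
grip_width: 0.6
grasp_force: 13.2
```

Call:
carry_out(increments=[{"hand":0,"x":-0.1,"y":0,"z":0,"ax":0,"ay":0,"az":0},{"hand":0,"x":-0.2,"y":0,"z":0,"ax":0,"ay":0,"az":0},{"hand":0,"x":-0.2,"y":0,"z":0,"ax":0,"ay":0,"az":0}])

```text
clock: 10.62
tcp_pos: [434.7, -235.3, 135.6]
tcp_rot: [0.719, 0.695, 0.001, -0.002]
wrist_force: [-0.2, 1.1, 0.4]
grip_width: 0.4
grasp_force: 0.9
```

Call:
carry_out(increments=[{"hand":0,"x":-0.2,"y":0,"z":0,"ax":0,"ay":0,"az":0},{"hand":0,"x":-0.4,"y":0,"z":0,"ax":0,"ay":0,"az":0},{"hand":0,"x":-0.6,"y":0,"z":0,"ax":0,"ay":0,"az":0}])

```text
clock: 11.0
tcp_pos: [434.3, -241.5, 135.7]
tcp_rot: [0.72, 0.694, 0.002, -0.003]
wrist_force: [1.7, 7.5, -0.3]
grip_width: 0.8
grasp_force: 3.9
```

Call:
carry_out(increments=[{"hand":0,"x":-0.15,"y":0,"z":0,"ax":0,"ay":0,"az":0},{"hand":0,"x":-0.3,"y":0,"z":0,"ax":0,"ay":0,"az":0},{"hand":0,"x":-0.4,"y":0,"z":0,"ax":0,"ay":0,"az":0}])

```text
clock: 11.38
tcp_pos: [434.2, -245.5, 135.7]
tcp_rot: [0.72, 0.694, 0.002, -0.003]
wrist_force: [1.3, 6.8, 0.5]
grip_width: 0.2
grasp_force: 3.9
```

Call:
carry_out(increments=[{"hand":0,"x":-0.15,"y":0,"z":0,"ax":0,"ay":0,"az":0},{"hand":0,"x":-0.3,"y":0,"z":0,"ax":0,"ay":0,"az":0},{"hand":0,"x":-0.3,"y":0,"z":0,"ax":0,"ay":0,"az":0}])

```text
clock: 11.75
tcp_pos: [434.0, -249.0, 135.7]
tcp_rot: [0.72, 0.694, 0.002, -0.002]
wrist_force: [0.2, 7.0, -0.6]
grip_width: 0.5
grasp_force: 2.9
```

Call:
carry_out(increments=[{"hand":0,"x":-0.15,"y":0,"z":0,"ax":0,"ay":0,"az":0},{"hand":0,"x":-0.3,"y":0,"z":0,"ax":0,"ay":0,"az":0},{"hand":0,"x":-0.3,"y":0,"z":0,"ax":0,"ay":0,"az":0}])

```text
clock: 12.12
tcp_pos: [433.9, -252.1, 135.7]
tcp_rot: [0.72, 0.694, 0.002, -0.002]
wrist_force: [0.5, 5.2, -0.3]
grip_width: 0.1
grasp_force: 2.8
```

Call:
carry_out(increments=[{"hand":0,"x":-0.1,"y":0,"z":0,"ax":0,"ay":0,"az":0},{"hand":0,"x":-0.2,"y":0,"z":0,"ax":0,"ay":0,"az":0},{"hand":0,"x":-0.2,"y":0,"z":0,"ax":0,"ay":0,"az":0}])

```text
clock: 12.5
tcp_pos: [433.8, -253.9, 135.7]
tcp_rot: [0.72, 0.694, 0.002, -0.003]
wrist_force: [0.6, 6.2, 0.2]
grip_width: 0.4
grasp_force: 3.2
```

Call:
carry_out(increments=[{"hand":0,"x":-0.1,"y":0,"z":0,"ax":0,"ay":0,"az":0},{"hand":0,"x":-0.2,"y":0,"z":0,"ax":0,"ay":0,"az":0},{"hand":0,"x":-0.2,"y":0,"z":0,"ax":0,"ay":0,"az":0}])

```text
clock: 12.88
tcp_pos: [433.8, -255.9, 135.7]
tcp_rot: [0.72, 0.694, 0.002, -0.003]
wrist_force: [0.5, 7.1, -0.2]
grip_width: 0.4
grasp_force: 3.1
```

```bash
sleep 3; python3 - <<'E'
from h import *
d=shot("wrist"); save(d,"w6.png"); print(robot.state()["wrist_force"],robot.state()["tcp_pos"])
E
```

```text
[0.67727865 6.49118662 0.75380448] [ 433.77430329 -255.92276646  135.69588946]
```

View pics/w6.png

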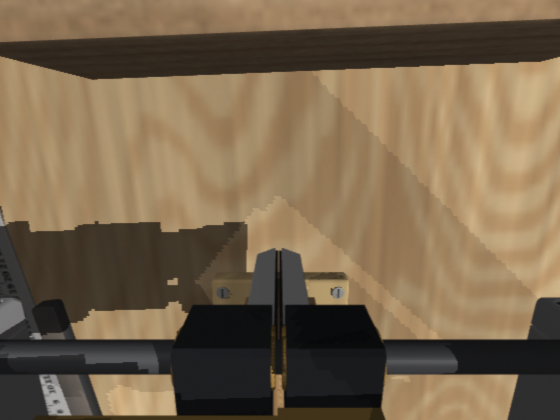

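The wrist view shows only the closed fingers on the groove's line. Drag is steady at about 6.5 N, so I'll feel forward in 1 mm steps.

Call:
carry_out(increments=[{"hand":0,"x":-0.1,"y":0,"z":0,"ax":0,"ay":0,"az":0},{"hand":0,"x":-0.2,"y":0,"z":0,"ax":0,"ay":0,"az":0},{"hand":0,"x":-0.2,"y":0,"z":0,"ax":0,"ay":0,"az":0}])

```text
clock: 13.3
tcp_pos: [433.7, -257.9, 135.7]
tcp_rot: [0.72, 0.694, 0.002, -0.003]
wrist_force: [0.4, 6.2, -0.5]
grip_width: 0.4
grasp_force: 3.1
```

Call:
carry_out(increments=[{"hand":0,"x":-0.1,"y":0,"z":0,"ax":0,"ay":0,"az":0},{"hand":0,"x":-0.1,"y":0,"z":0,"ax":0,"ay":0,"az":0}])

```text
clock: 13.55
tcp_pos: [433.7, -258.8, 135.7]
tcp_rot: [0.72, 0.694, 0.002, -0.003]
wrist_force: [1.5, 6.4, -1.2]
grip_width: 0.5
grasp_force: 3.2
```

Call:
carry_out(increments=[{"hand":0,"x":-0.1,"y":0,"z":0,"ax":0,"ay":0,"az":0},{"hand":0,"x":-0.1,"y":0,"z":0,"ax":0,"ay":0,"az":0}])

```text
clock: 13.8
tcp_pos: [433.6, -259.9, 135.7]
tcp_rot: [0.72, 0.694, 0.002, -0.003]
wrist_force: [1.0, 6.8, 0.7]
grip_width: 0.3
grasp_force: 3.1
```

Front is at about 156 mm.

Call:
carry_out(increments=[{"hand":0,"x":-0.1,"y":0,"z":0,"ax":0,"ay":0,"az":0},{"hand":0,"x":-0.1,"y":0,"z":0,"ax":0,"ay":0,"az":0}])

```text
clock: 14.05
tcp_pos: [433.6, -260.8, 135.7]
tcp_rot: [0.72, 0.694, 0.002, -0.003]
wrist_force: [0.3, 6.7, -0.0]
grip_width: 0.6
grasp_force: 3.2
```

Call:
carry_out(increments=[{"hand":0,"x":-0.1,"y":0,"z":0,"ax":0,"ay":0,"az":0},{"hand":0,"x":-0.1,"y":0,"z":0,"ax":0,"ay":0,"az":0}])

```text
clock: 14.3
tcp_pos: [433.6, -261.8, 135.7]
tcp_rot: [0.72, 0.694, 0.002, -0.003]
wrist_force: [0.9, 6.3, 1.3]
grip_width: 0.4
grasp_force: 3.2
```

Call:
carry_out(increments=[{"hand":0,"x":-0.1,"y":0,"z":0,"ax":0,"ay":0,"az":0},{"hand":0,"x":-0.1,"y":0,"z":0,"ax":0,"ay":0,"az":0}])

```text
clock: 14.55
tcp_pos: [433.5, -262.9, 135.7]
tcp_rot: [0.72, 0.694, 0.002, -0.003]
wrist_force: [0.9, 6.1, -1.2]
grip_width: 0.5
grasp_force: 3.1
```

Call:
carry_out(increments=[{"hand":0,"x":-0.1,"y":0,"z":0,"ax":0,"ay":0,"az":0},{"hand":0,"x":-0.1,"y":0,"z":0,"ax":0,"ay":0,"az":0}])

```text
clock: 14.8
tcp_pos: [433.5, -263.8, 135.7]
tcp_rot: [0.72, 0.694, 0.002, -0.003]
wrist_force: [0.9, 6.3, -0.2]
grip_width: 0.5
grasp_force: 3.2
```

Call:
carry_out(increments=[{"hand":0,"x":-0.1,"y":0,"z":0,"ax":0,"ay":0,"az":0},{"hand":0,"x":-0.1,"y":0,"z":0,"ax":0,"ay":0,"az":0}])

```text
clock: 15.05
tcp_pos: [433.5, -264.3, 135.6]
tcp_rot: [0.72, 0.694, 0.002, -0.003]
wrist_force: [0.7, 8.7, 0.9]
grip_width: 0.7
grasp_force: 4.1
```

Contact felt. One more small step.

Call:
carry_out(increments=[{"hand":0,"x":-0.07,"y":0,"z":0,"ax":0,"ay":0,"az":0},{"hand":0,"x":-0.07,"y":0,"z":0,"ax":0,"ay":0,"az":0},{"hand":0,"x":-0.07,"y":0,"z":0,"ax":0,"ay":0,"az":0}])

```text
clock: 15.42
tcp_pos: [433.5, -264.4, 135.6]
tcp_rot: [0.72, 0.694, 0.003, -0.004]
wrist_force: [1.0, 10.4, 1.5]
grip_width: 0.2
grasp_force: 4.9
```

Call:
carry_out(increments=[{"hand":0,"x":0.7,"y":0,"z":0,"ax":0,"ay":0,"az":0},{"hand":0,"x":2.5,"y":0,"z":0,"ax":0,"ay":0,"az":0},{"hand":0,"x":2.5,"y":0,"z":-5,"ax":0,"ay":0,"az":0},{"hand":0,"x":2.5,"y":0,"z":-10,"ax":0,"ay":0,"az":0},{"hand":0,"x":0,"y":-5,"z":-10.5,"ax":0,"ay":0,"az":0},{"hand":0,"x":-4,"y":-7,"z":-10.5,"ax":0,"ay":0,"az":0},{"hand":0,"x":-7.3,"y":-7,"z":-10.5,"ax":0,"ay":0,"az":0},{"hand":0,"x":-7.3,"y":-7,"z":-10.5,"ax":0,"ay":0,"az":0}])

```text
clock: 16.42
tcp_pos: [361.1, -339.1, 241.8]
tcp_rot: [0.721, 0.693, 0.001, 0.0]
wrist_force: [0.1, -0.0, -1.0]
grip_width: 0.6
grasp_force: 0.0
```

```bash
sleep 2; python3 - <<'E'
from h import *
np.set_printoptions(suppress=True,precision=2)
to((*cr(50,-70),185),np.pi/2-.036)
d=shot("top"); P=cloud(d); Z=P[...,2]
inv=lambda w:(np.dot(w[:2]-C0,CX),np.dot(w[:2]-C0,CY))
for r in (234,235,236,237):
    k=np.flatnonzero((Z[r,180:288]>44)&(Z[r,180:288]<60))+180; print("rear",inv(world(d,k[0]-.5,r,50)))
d0=dict(np.load("top0.npz"))
for r in (236,240,245): print(d["image"][r,312:322].sum(1)//3,d0["image"][r,312:322].sum(1)//3)
E
```

```text
shift [0.3  0.05 5.68] turn [ 0. -0. -0.] F [ 0.13 -0.01 -1.02] pos [ 361.1 -339.1  241.8] t 16.425
rear (np.float64(-19.644296458889492), np.float64(3.103048744881251))
rear (np.float64(-19.55748922896324), np.float64(1.2267724109341565))
rear (np.float64(-19.470691945044308), np.float64(-0.6492889471612311))
rear (np.float64(-19.383904605423453), np.float64(-2.5251353663493905))
[ 70  73  75 113  88 127 168 170 113  67] [ 65  77  75  72  48 122 163 164 114  65]
[121  83  50 109  95 124 165 165 156 142] [118  90  60  63  56 124 158 160 150 137]
[ 73  86  81  64  57 145 171 130 129 146] [ 76  80  77  70  55 138 167 124 122 142]
```

The rod's rear end is at −19.5 mm, as expected. The stop's edge pixels haven't moved, and the rod's end shows right beside it. Now the clamp.

Call:
carry_out(increments=[{"hand":0,"x":0.2,"y":0.05,"z":3,"ax":0,"ay":0,"az":0},{"hand":0,"x":0.2,"y":0.05,"z":5.7,"ax":0,"ay":0,"az":0},{"hand":0,"x":0.2,"y":0.8,"z":5.7,"ax":0,"ay":0,"az":0},{"hand":0,"x":0.2,"y":1.6,"z":5.7,"ax":0,"ay":0,"az":0},{"hand":0,"x":0.2,"y":2.2,"z":5.7,"ax":0,"ay":0,"az":0},{"hand":0,"x":0.2,"y":2.8,"z":5.7,"ax":0,"ay":0,"az":0}])

```text
clock: 17.23
tcp_pos: [389.6, -336.2, 185.5]
tcp_rot: [0.719, 0.695, 0.0, -0.001]
wrist_force: [-4.9, 1.7, 3.0]
grip_width: 0.3
grasp_force: 2.2
```

Call:
carry_out(increments=[{"hand":0,"x":0,"y":0.5,"z":0,"ax":0,"ay":0,"az":0},{"hand":0,"x":0,"y":1.0,"z":0,"ax":0,"ay":0,"az":0},{"hand":0,"x":0,"y":1.5,"z":0,"ax":0,"ay":0,"az":0},{"hand":0,"x":0,"y":2.0,"z":0,"ax":0,"ay":0,"az":0}])

```text
clock: 17.73
tcp_pos: [409.9, -336.9, 183.8]
tcp_rot: [0.72, 0.694, 0.001, -0.001]
wrist_force: [-0.3, 0.4, -1.2]
grip_width: 0.4
grasp_force: 0.5
```

Call:
carry_out(increments=[{"hand":0,"x":0,"y":0.5,"z":0,"ax":0,"ay":0,"az":0},{"hand":0,"x":0,"y":0.9,"z":0,"ax":0,"ay":0,"az":0},{"hand":0,"x":0,"y":0.9,"z":0,"ax":0,"ay":0,"az":0},{"hand":0,"x":0,"y":0.9,"z":-4,"ax":0,"ay":0,"az":0},{"hand":0,"x":0,"y":-4,"z":-8,"ax":0,"ay":0,"az":0},{"hand":0,"x":0,"y":-10,"z":-10,"ax":0,"ay":0,"az":0},{"hand":0,"x":0,"y":-12,"z":-10,"ax":0,"ay":0,"az":0},{"hand":0,"x":0,"y":-12,"z":-10,"ax":0,"ay":0,"az":0}])

```text
clock: 18.73
tcp_pos: [288.6, -333.0, 284.8]
tcp_rot: [0.721, 0.693, 0.001, 0.0]
wrist_force: [0.7, 0.0, -0.2]
grip_width: 0.9
grasp_force: 0.0
```

```bash
sleep 2; python3 - <<'E'
from h import *
d=shot("top"); P=cloud(d); Z=P[...,2]
inv=lambda w:(np.dot(w[:2]-C0,CX),np.dot(w[:2]-C0,CY))
for r in (234,235,236): 
    k=np.flatnonzero((Z[r,180:288]>44)&(Z[r,180:288]<60))+180; print("rear",inv(world(d,k[0]-.5,r,50))[0])
d0=dict(np.load("top0.npz"))
for r in (236,240,245): print(d["image"][r,312:322].sum(1)//3,d0["image"][r,312:322].sum(1)//3)
im=cv2.resize(d["image"][195:285,200:360],None,fx=5,fy=5,interpolation=cv2.INTER_CUBIC); cv2.imwrite("pics/c7.png",im[...,::-1])
print(robot.state()["wrist_force"],robot.state()["clock"])
E
```

```text
rear -19.644296458889492
rear -19.55748922896324
rear -19.470691945044308
[ 74  72  75 108  93 127 165 167 117  65] [ 65  77  75  72  48 122 163 164 114  65]
[117  88  48 106  98 108 144 150 148 144] [118  90  60  63  56 124 158 160 150 137]
[ 75  86  83  72  40 124 147 114 128 145] [ 76  80  77  70  55 138 167 124 122 142]
[ 0.08439762 -0.44164985  0.45359481] 18.775
```

View pics/c7.png

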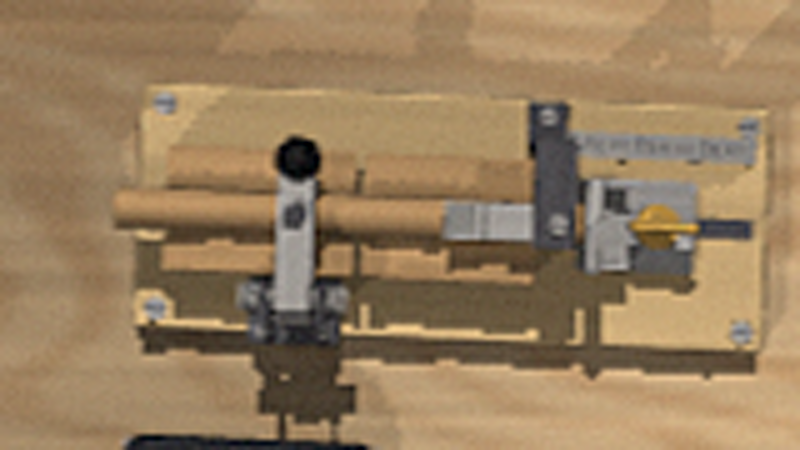

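The clamp lies shut across the dowel, with its knob at (298, 158). The dowel hasn't moved since it reached the stop, and the robot is clear of everything. Handing in.

```bash
python3 -c "
from plant import robot
print(robot.close_job())"
```

```text
the job is handed in; nothing more can be done
None
```

I handed the job in at about 19 s: the dowel is in the groove with its end felt against the stop, the stop shows no shift in the camera view, and the clamp is shut on the dowel; the hand-in returned no verdict.

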